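Hold the reference tile flush on its spacer

ROBOT

A 7-joint arm with a two-finger parallel gripper is mounted at the origin on the work surface. World frame = base frame: x ahead of the robot, y to its left, z up, the work surface at z = 0. Lengths are in m, angles in rad, forces in N, time in s.
With the tool pointing down it reaches from about 0.4 to 0.9 m from the base axis. Payload 5.6 kg.
Tool frame: the origin (TCP) lies midway between the tips of the shut fingers; the grasp point (between the pads) lies 19 mm behind it; z points along the fingers, y is the line along which they close (so a half turn about z gives the same grasp; the last joint's range is limited). The gripper opens to 92 mm and grips with 3 to 60 N. Pads are 20 mm wide; open, the fingers measure 128 mm over their backs; the gripper's body (75 mm by 189 mm) begins 69 mm behind the grasp point.
Start: joints at [-1.175, 0.468, -0.012, 1.603, 0.006, 1.071, -0.056], TCP at [0.276, 0.588, 0.185] pointing down, gripper open.
Joint ranges: [-2.53, 2.53], [-0.31, 2.02], [-1.57, 1.55], [0.28, 2.44], [-1.29, 4.43], [0.15, 1.84], [-2.92, 2.92]. Speed limits (rad/s): [2.57, 2.57, 3.14, 3.14, 3.14, 3.14, 3.14].

INTERFACE

Orientations are given as a 3x3 rotation matrix whose columns are the frame's x, y, z axes.
In Python, from station import env, effector, solver, viewer, workorder, search_frame, tip_of gives the robot as it stands. Calls block until the motion is done:
- env.reach(position, orientation): joint-space move of the TCP to a pose.
- env.movel(position, frame=None, rate=0.15): straight line of the TCP; frame=None keeps the orientation; rate is the mean speed in m/s.
- env.goto_joints(angles): joint-space move.
- effector.release() and effector.grasp(squeeze=None): open the fingers fully, or close them until they stop; squeeze is the grip in N (None keeps the last).
- env.pause(seconds).
- solver.inverse_kinematics(position, orientation): joint angles nearest the present ones, or None.
- env.sense(): the state.
- viewer.read_camera(name): name is "scene" or "side" or "wrist"; returns (picture, depth): 384x512x3 uint8, red, green, blue; 384x512 float32, m along the optical axis (not along the pixel's ray), 0 where there is no reading.
- viewer.camera_info(name): a dict with "intrinsics" (3x3 intrinsics, pixels), "eye" and "rotation" of the camera in the world; the wrist camera has in their place "T_tool_cam" (4x4, takes a point from camera to tool coordinates, whose origin is the TCP and whose axes are the flange's). Camera axes: x right, y up, looking along -z (the intrinsics and any distortion apply to the point x, -y, -z); pixel columns grow to the right and rows downward; lengths in m; the calibration is good to about 2 mm. A picture is of the moment at which its call begins: read the wrist's pose just before it. camera_info takes no time and is no camera call.
A pose or a line that the arm cannot do raises env.PlanningError and nothing moves.
- workorder.finish_job(): hands the job in; it is judged then, once.
Trained networks look in the newest picture that a camera, given by its name, has taken for a name from the list of things; names that differ only in an ending like _2 or _b are one class to them, and where a whole thing is asked for, a point or a joint stands for the part that bears it (a point fixed in the world has none). Each returns a list of dicts, best first, with "score" (0 to 1); they miss things now and then, are a little off and sometimes report something else, mostly with a low value. They report only what shows in the picture. A call takes as long as a camera call. They do not tell look-alikes from the thing itself.
- search_frame(camera, name): "at" ([x, y, z] in m, in world coordinates, good to about 4 mm: the middle of the surface that is visible of it).
- tip_of(camera, name): "at" ([x, y, z] in m, in world coordinates, good to about 4 mm: a listed point, or the origin of a listed thing).
The state is a dict: "t": time; "joint_positions": joint angles; "joint_velocities": joint speeds; "tau": joint torques, N m; "ee_pos": TCP position; "tcp_rot": TCP orientation; "wrist_force": force on the tool from outside, world axes, zero at the start; "moment": the same for the moment, N m; "gripper_width": finger opening in m; "grasp_force": force on a finger pad.
Only numpy, scipy, OpenCV 4.12 (cv2) and the standard library are available. Lean on these libraries where they do the work, as an engineer would, in place of code of your own. Each camera call takes 0.05 s, during which the arm holds its last target. There are 200 camera calls.

TASK

Of the two tile holders on the lab bench, only one has a gap wide enough for the green spacer block with the yellow tab: slide the spacer upright down into that gap, centred across the tile and standing on the base plate, and let go of it without dropping it. Then push that holder's orange post so that the white tile presses the spacer flush against the fixed cheek, gently but firmly (roughly 10 to 20 N on the post), and finish while still holding it pressed, touching the spacer no more. Leave the other holder and everything else on the bench alone.

Things in the scene. Friction and masses are not known exactly. Their poses are not given: they have to be found in the camera images.
- spacer: Loose spacer block, about 140 g, standing upright on the bench, origin at the centre of its underside. Green body 50 (x) x 20 (y) x 50 (z) mm; on top of it a yellow grip tab 26 (x) x 20 (y) mm, reaching from 50 to 86 mm high. Its 20 mm (y) is the thickness that goes into the gap; its two broad faces are alike, so a half turn makes no difference.
- wide_holder: Holder with the WIDE gap, fixed to the bench: navy base plate 72 (x) x 156 (y) x 10 mm, origin under its centre. A fixed navy cheek 60 mm wide (x), 14 thick, its top 56 mm above the bench, has its inner face at y = +52 mm of this frame. Facing it across the gap is the white tile, 60 wide, its top also 56 mm above the bench, its face at y = +26 mm when let go: the gap between them is 26 mm. The other holder looks the same but for its gap.
- narrow_holder: Holder with the NARROW gap, fixed to the bench: navy base plate 72 (x) x 156 (y) x 10 mm, origin under its centre. A fixed navy cheek 60 mm wide (x), 14 thick, its top 56 mm above the bench, has its inner face at y = +39 mm of this frame. Facing it across the gap is the white tile, 60 wide, its top also 56 mm above the bench, its face at y = +26 mm when let go: the gap between them is 13 mm. The other holder looks the same but for its gap.
- wide_gap (a point): centre of the floor of the wide gap (26 mm along y, tile let go), on top of the base plate, 10 mm above the bench; y axis points from the tile to the cheek
- narrow_gap (a point): the same point of the narrow gap (13 mm, too narrow for the spacer)
- wide_tile: Sliding tile carriage of the wide holder (white tile, aluminium foot from 12 to 19 mm above the bench, orange post, all one piece). Its origin coincides with the holder's origin when let go and moves along the holder's +y (towards the cheek), at most 14 mm. A spring holds it fully open (about 4 N at the start of travel, 5 to 6 N when the tile has closed the 6 mm of play onto the spacer) and opens it again as soon as it is let go.
- wide_post (a point): centre of the top of the orange post of that carriage, 64 mm above the bench. The post is 30 (x) x 16 (y) mm and rises 45 mm above the aluminium foot; its back face (towards -y, away from the tile) is 8 mm from this point, and 50 mm of free room lie between its front and the tile. Behind it the foot does not reach; the bare base plate does, for 28 mm. Push or grip it here, towards +y. y axis points along the push.
- narrow_tile: Sliding tile carriage of the narrow holder, alike; to be left alone.
- beaker: Bystander, loose: clear glass beaker, 66 mm across, 80 high; origin under its centre. To be left where it is.
- reagent: Bystander, loose: amber jar with a blue cap, 54 mm across, 100 high; origin under its centre. To be left where it is.
- wash_bottle: Bystander, loose: white plastic bottle with a red cap, 64 mm across, 150 high; origin under its centre. To be left where it is.
- flask: Bystander, loose: green glass conical flask, 80 mm across at the foot, 110 high; origin under its centre. To be left where it is.
- cuvette_box: Bystander, loose: blue flat box, 60 x 90 x 35 mm; origin under its centre. To be left where it is.
- weight: Bystander, loose: brass weight, 36 mm across, 52 high; origin under its centre. To be left where it is.
Things that resemble listed ones, but are neither listed nor needed, are in the scene too. There is more than one size of the spacer; the job needs the largest.

How it is judged:
On the way:
1. the spacer stands in the wide gap on the base plate, let go (x of spacer in the frame of wide_holder between -0.012 and 0.012 m and z of spacer in the frame of wide_holder between 0.006 and 0.013 m and y of spacer in the frame of wide_holder between 0.033 and 0.046 m and contact force between each of the fingers, the arm and spacer below 0.1 N and angle between spacer's own z axis and vertical below 0.2 rad), for 0.2 s.
At the end, for the whole second after the job is handed in: Spacer standing on the wide holder's base plate, within 12 mm of mid-tile, upright and square within 0.05 rad, within 2.5 mm of the cheek, not touched by the robot; the tile presses it with more than 3 N and the robot pushes the tile carriage with more than 3 N (x of spacer in the frame of wide_holder between -0.012 and 0.012 m and z of spacer in the frame of wide_holder between 0.006 and 0.013 m and y of spacer in the frame of wide_holder between 0.033 and 0.046 m and contact force between each of the fingers, the arm and spacer below 0.1 N and y of spacer in the frame of wide_holder above 0.0395 m and angle between spacer's own z axis and vertical below 0.05 rad and angle between the y axis of spacer and the y axis of wide_holder, either way round below 0.05 rad and contact force between spacer and wide_tile above 3 N and contact force between any of the fingers, the arm and wide_tile above 3 N and linear speed of spacer below 0.02 m/s); the arm keeps its last pose, push and grip.
It fails at once if the narrow holder is pushed: its tile moved by more than 4 mm, or the spacer pressed on the holder with more than 5 N (distance of narrow_tile from where it was at the start of the episode above 0.004 m or contact force between spacer and narrow_holder above 5 N).
It fails at once if the spacer is dropped or knocked (moving faster than 0.45 m/s with nothing holding it) (contact force between each of the fingers, the arm and spacer below 0.1 N and linear speed of spacer above 0.45 m/s).
It fails at once if the tile is pressed on the spacer with more than 60 N (contact force between spacer and wide_tile above 60 N).
It fails at once if a bystander is moved by more than 25 mm (distance of any of beaker, reagent, wash_bottle, flask, cuvette_box, weight from where it was at the start of the episode above 0.025 m).
It also fails if it takes over 50 s, if anything falls off the work surface, if the arm or the gripper's body presses on something with over 40 N, if the wrist force passes 120 N, or if a joint passes its speed limit or range.

## Working session

There is one attempt and no reset: what is moved stays moved. The work goes in short steps, each a Python script; the robot and the scene stay as the last script left them, time stands still between calls to the robot, and variables do not carry over. Pictures are saved under pics/ and viewed, at most 10 in all, crops included, and the job is handed in when it is done.

```bash
ls; mkdir -p pics; python3 - <<'E'
from station import *
import cv2,numpy as np
for c in("scene","side"):
    p,d=viewer.read_camera(c); cv2.imwrite(f"pics/{c}0.png",cv2.resize(p[:,:,::-1],(800,600),interpolation=cv2.INTER_CUBIC))
    np.savez(f"{c}0.npz",p=p,d=d)
    i=viewer.camera_info(c);print(c,{k:np.round(v,3).tolist() if not isinstance(v,str) else v for k,v in i.items()})
    K=np.array(i["intrinsics"]);R=np.array(i["rotation"]);e=np.array(i["eye"])
    def px(a):
        q=R.T@(np.array(a)-e);return (K@np.array([q[0],-q[1],-q[2]])/-q[2])[:2].round()
    for n in("spacer","wide_holder","narrow_holder","wide_post","narrow_tile","wide_gap","narrow_gap"):
        for f in(search_frame,tip_of):
            try:print(n,f.__name__,[(np.round(r["at"],3).tolist(),round(r["score"],2),px(r["at"]).tolist()) for r in f(c,n)])
            except Exception as x:print(n,f.__name__,x)
print(env.sense()["t"])
E
```

```text
pics
scene {'intrinsics': [[364.361, 0.0, 255.876], [0.0, 364.361, 187.097], [0.0, 0.0, 1.0]], 'eye': [1.434, 0.036, 0.613], 'rotation': [[-0.072, -0.527, 0.847], [0.997, -0.046, 0.056], [0.01, 0.849, 0.528]]}
spacer call [([0.452, -0.024, 0.041], 0.69, [258.0, 176.0]), ([0.418, 0.058, 0.032], 0.68, [284.0, 174.0]), ([0.506, 0.05, 0.031], 0.65, [281.0, 189.0])]
spacer call [([0.494, 0.053, -0.004], 0.7, [282.0, 197.0]), ([0.411, 0.056, 0.001], 0.65, [283.0, 182.0]), ([0.613, -0.226, -0.0], 0.64, [183.0, 214.0]), ([0.439, -0.02, -0.003], 0.5, [259.0, 186.0])]
wide_holder call [([0.618, -0.236, 0.03], 0.58, [177.0, 206.0]), ([0.627, -0.215, 0.022], 0.57, [184.0, 211.0])]
wide_holder call []
narrow_holder call [([0.625, 0.234, 0.016], 0.74, [348.0, 220.0]), ([0.502, -0.43, 0.075], 0.24, [123.0, 169.0]), ([0.759, 0.017, 0.057], 0.18, [266.0, 236.0])]
narrow_holder call [([0.612, 0.225, 0.001], 0.8, [343.0, 222.0])]
wide_post call [([0.622, -0.24, 0.025], 0.59, [176.0, 208.0])]
wide_post call [([0.606, -0.266, 0.06], 0.7, [167.0, 194.0])]
narrow_tile call [([0.619, 0.205, 0.017], 0.66, [3
[... 1261 characters left out ...]
0])]
narrow_holder call [([0.592, 0.249, 0.019], 0.92, [159.0, 262.0])]
narrow_holder call [([0.608, 0.227, 0.001], 0.74, [164.0, 260.0])]
wide_post call []
wide_post call [([0.609, -0.265, 0.063], 0.89, [304.0, 163.0])]
narrow_tile call [([0.598, 0.208, 0.028], 0.82, [172.0, 249.0])]
narrow_tile call [([0.613, 0.222, 0.0], 0.82, [165.0, 258.0])]
wide_gap call [([0.592, -0.203, 0.021], 0.55, [294.0, 185.0])]
wide_gap call [([0.608, -0.187, 0.01], 0.72, [286.0, 188.0]), ([0.609, 0.253, 0.011], 0.67, [154.0, 262.0])]
narrow_gap call [([0.586, 0.245, 0.022], 0.75, [162.0, 262.0])]
narrow_gap call [([0.608, 0.252, 0.011], 0.87, [154.0, 262.0]), ([0.611, -0.188, 0.011], 0.71, [285.0, 188.0])]
1.5
```

View pics/scene0.png

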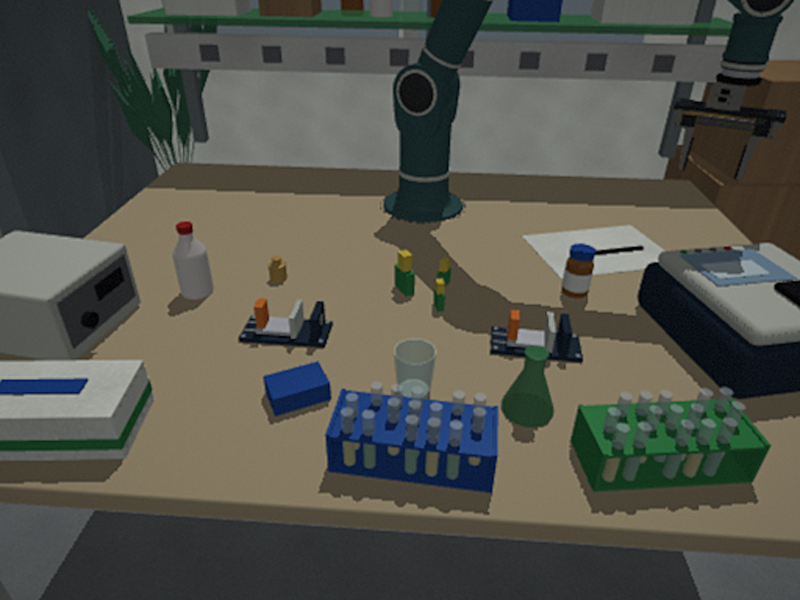

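View pics/side0.png

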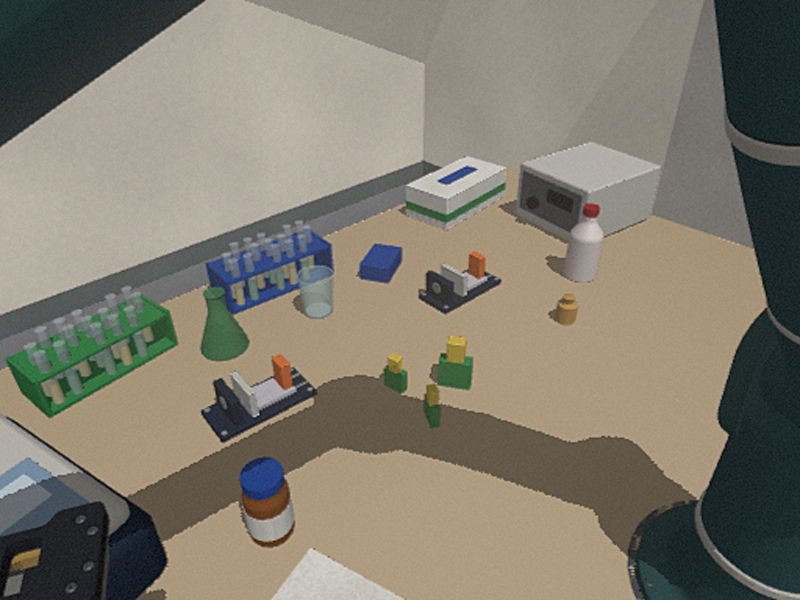

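The scene picture (800x600) shows three green and yellow spacers at about (404,273), (444,270) and (439,293); in the side picture they are at (456,363), (432,406) and (395,374). The one at (404,273) / (456,363), world about (0.44,-0.02), is clearly the largest. The holders are at (286,325) on the left, with the visibly wider gap, and (536,338) on the right. I'll confirm both with a close wrist view.

```bash
cat > h.py <<'E'
from station import *
import cv2,numpy as np
def down(a):  # tool y axis at world angle a, z down
    y=np.array([np.cos(a),np.sin(a),0]);z=np.array([0,0,-1.]);return np.column_stack([np.cross(y,z),y,z])
def shot(name):
    s=env.sense();p,d=viewer.read_camera("wrist");i=viewer.camera_info("wrist")
    T=np.eye(4);T[:3,:3]=s["tcp_rot"];T[:3,3]=s["ee_pos"];T=T@np.array(i["T_tool_cam"]);K=np.array(i["intrinsics"])
    v,u=np.mgrid[:384,:512];x=(u-K[0,2])/K[0,0];y=(v-K[1,2])/K[1,1]
    P=np.stack([x*d,-y*d,-d],-1)@T[:3,:3].T+T[:3,3];P[d==0]=np.nan
    np.savez(name+".npz",p=p,d=d,P=P);cv2.imwrite(f"pics/{name}.png",cv2.resize(p[:,:,::-1],(768,576),interpolation=cv2.INTER_CUBIC))
    return p,P
def rect(P,m):
    (c,s,a)=cv2.minAreaRect(P[m][:,:2].astype(np.float32)*1000);return np.round(c,1),np.round(s,1),round(a,1),np.nanmedian(P[m][:,2]).round(4),m.sum()
E
python3 - <<'E'
from h import *
print(viewer.camera_info("wrist"),env.sense()["tcp_rot"].round(2) if hasattr(env.sense()["tcp_rot"],'round') else env.sense()["tcp_rot"])
R=np.array(env.sense()["tcp_rot"]);p=np.array(env.sense()["ee_pos"])
env.movel(p+[0,0,.1])
a=np.arctan2(R[1,1],R[0,1])
for t in(np.pi/2,-np.pi/2,0,np.pi,a):
    q=solver.inverse_kinematics([.60,-.2,.3],down(t));print(t,None if q is None else np.round(q,2))
    q=solver.inverse_kinematics([.44,-.02,.25],down(t));print(t,None if q is None else np.round(q,2))
E
```

```text
{'intrinsics': array([[342.63879528,   0.        , 252.72294976],
       [  0.        , 342.63879528, 188.47671665],
       [  0.        ,   0.        ,   1.        ]]), 'T_tool_cam': array([[ 3.72929167e-04,  9.62584635e-01,  2.70980961e-01,
         7.63324623e-02],
       [ 9.99999826e-01, -2.35154902e-04, -5.40896325e-04,
        -1.04950700e-04],
       [-4.56935990e-04,  2.70981116e-01, -9.62584555e-01,
        -2.00314527e-01],
       [ 0.00000000e+00,  0.00000000e+00,  0.00000000e+00,
         1.00000000e+00]])} [[-0.91  0.42  0.  ]
 [ 0.42  0.91  0.  ]
 [-0.    0.   -1.  ]]
1.5707963267948966 [-0.34  0.43  0.85  1.55 -0.33  1.31  2.13]
1.5707963267948966 [-0.56  0.01  0.54  2.04 -0.01  1.09  1.56]
-1.5707963267948966 [-0.39  0.45  0.94  1.56 -0.37  1.32 -0.98]
-1.5707963267948966 [-0.73  0.    0.72  2.05 -0.    1.09 -1.58]
0 [-0.37  0.44  0.91  1.55 -0.36  1.32  0.58]
0 [-0.64  0.01  0.62  2.04 -0.01  1.09 -0.01]
3.141592653589793 [-0.57  0.66  1.35  1.56 -0.65  1.44 -2.32]
3.141592653589793 [ 1.19  0.3  -1.39  1.96  0.32  1.15  2.82]
1.131945664924539 [-0.36  0.44  0.89  1.55 -0.35  1.32  1.7 ]
1.131945664924539 [-0.58  0.01  0.56  2.04 -0.01  1.09  1.12]
```

```bash
python3 - <<'E'
from h import *
env.reach([.44,-.02,.22],down(0))
p,P=shot("w1")
h=cv2.cvtColor(p,cv2.COLOR_RGB2HSV)
near=np.hypot(P[...,0]-.44,P[...,1]+.02)<.06
z=P[...,2]
for lo,hi in((20,34),(40,85)):
    m=near&(h[...,0]>=lo)&(h[...,0]<hi)&(h[...,1]>90)
    print(lo,m.sum(),np.nanpercentile(z[m],[5,50,95]).round(3))
    mm=m&(z>np.nanpercentile(z[m],90)-.006); print(rect(P,mm))
print(env.sense()["t"],tip_of("wrist","spacer"))
E
```

```text
20 1997 [0.074 0.353 0.36 ]
(array([440.1,   4.5]), array([101.8,  15.8]), 0.4, np.float64(0.3573), np.int64(987))
40 491 [0.019 0.05  0.052]
(array([439.3, -20.8]), array([48.6, 19.7]), 33.0, np.float64(0.0507), np.int64(315))
4.625 [{'at': [0.4098, 0.0573, -0.0038], 'score': 0.93}, {'at': [0.4931, 0.0485, 0.0058], 'score': 0.8}, {'at': [0.4415, -0.0227, 0.0002], 'score': 0.63}]
```

View pics/w1.png

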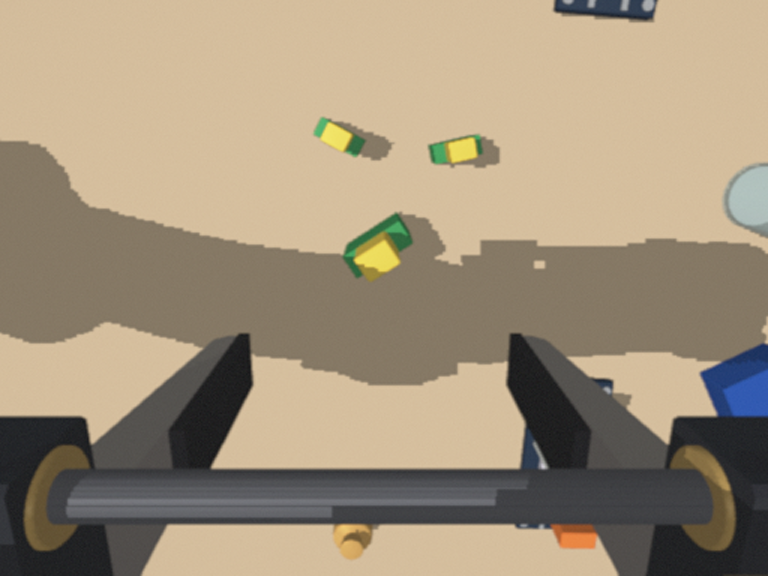

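The wrist view shows the big spacer at (378,247) and the two smaller look-alikes at (340,137) and (457,150). The big one's top measures 48.6 x 19.7 mm, so it is the one wanted. It is at (0.439,-0.021), turned 33°. I'll grasp its tab, then look at the left holder.

```bash
python3 - <<'E'
from h import *
a=np.radians(33)
env.reach([.4393,-.0208,.13],down(a))
env.movel([.4393,-.0208,.055],rate=.1)
effector.grasp(25)
s=env.sense();print(s["gripper_width"],s["grasp_force"],s["t"])
env.movel([.4393,-.0208,.26],rate=.15)
s=env.sense();print(s["gripper_width"],s["grasp_force"],s["wrist_force"])
env.reach([.60,-.33,.27],down(0))
p,P=shot("w2")
for n in("wide_gap","wide_post","wide_holder"):print(n,[(np.round(r["at"],4),round(r["score"],2)) for r in tip_of("wrist",n)])
h=cv2.cvtColor(p,cv2.COLOR_RGB2HSV);z=P[...,2]
near=(abs(P[...,0]-.608)<.08)&(abs(P[...,1]+.225)<.12)
orange=near&(h[...,0]<15)&(h[...,1]>150)
print("post",rect(P,orange&(z>.060)&(z<.068)))
top=near&(z>.052)&(z<.060)
n,l,st,_=cv2.connectedComponentsWithStats(top.astype(np.uint8))
for k in range(1,n):
    if st[k,4]>60:print(k,rect(P,l==k),p[l==k].mean(0).round())
print("plate",rect(P,near&(z>.004)&(z<.0125)&(h[...,2]<110)))
print(env.sense()["t"])
E
```

```text
0.024795876097719285 24.999041855335236 7.3167
0.024828793121938218 24.996987283229828 [ 0.01638876  0.04799538 -2.39548345]
wide_gap [(array([ 0.6084, -0.1865,  0.0132]), 0.9)]
wide_post [(array([ 0.6093, -0.268 ,  0.0604]), 0.67)]
wide_holder [(array([ 0.6077, -0.2236, -0.0035]), 0.61)]
post (array([ 608.1, -266.9]), array([14.9, 27.9]), 86.9, np.float64(0.0648), np.int64(318))
1 (array([ 610.5, -166. ]), array([14.4, 59.6]), 89.1, np.float64(0.0568), np.int64(797)) [64. 77. 96.]
2 (array([ 609.2, -204. ]), array([10.1, 59.8]), 88.7, np.float64(0.0568), np.int64(524)) [223. 225. 220.]
plate (array([ 609.3, -224.8]), array([154.1,  70.8]), 88.5, np.float64(0.0107), np.int64(2763))
10.3417
```

View pics/w2.png

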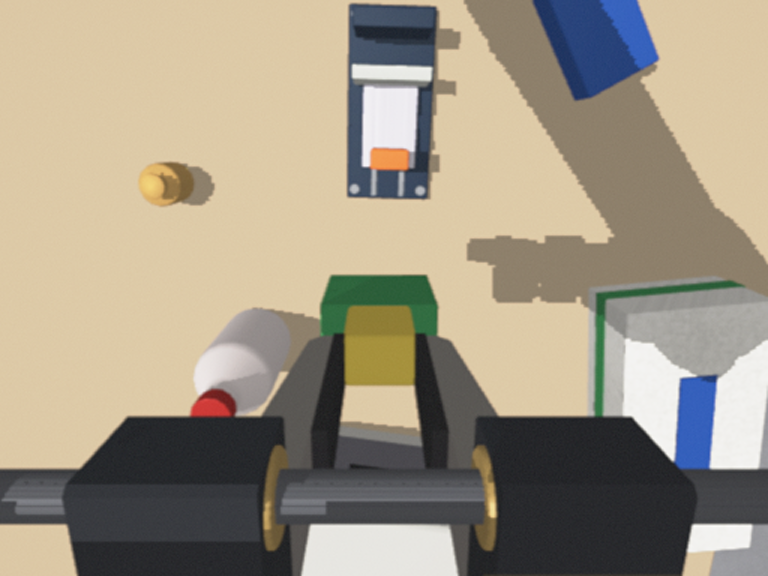

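The wrist view shows the wide holder: post (390,159), tile (392,74), cheek (392,22). Its gap measures -199 to -173 mm, i.e. 26 mm, so it is the wide one. The spacer hangs upright in the grip. I'll check its offset in the hand, then insert.

```bash
python3 - <<'E'
from h import *
D=np.load("w2.npz");p,P=D["p"],D["P"]
h=cv2.cvtColor(p,cv2.COLOR_RGB2HSV)
tc=np.array([.60,-.33,.27]);print(np.round(env.sense()["ee_pos"],4))
Q=P-tc
m=(h[...,0]>35)&(h[...,0]<90)&(h[...,1]>90)&(np.abs(Q).max(-1)<.09)
f=m&(Q[...,2]<-.012);print(m.sum(),np.nanpercentile(Q[m],[2,50,98],axis=0).round(4).tolist())
A=Q[m&(Q[...,2]<-.01)];print("front y",np.median(A[:,1]),"yaw,tilt",np.linalg.lstsq(np.c_[A[:,0],A[:,2],np.ones(len(A))],A[:,1],rcond=None)[0].round(3))
th=np.radians(-1.3)
env.reach([.6102,-.1858,.17],down(th))
p,P=shot("w3")
h=cv2.cvtColor(p,cv2.COLOR_RGB2HSV);Q=P-np.array(env.sense()["ee_pos"])
m=(h[...,0]>35)&(h[...,0]<90)&(h[...,1]>90)&(np.abs(Q).max(-1)<.09)
A=Q[m&(Q[...,2]<-.01)];print(len(A),"front y",np.median(A[:,1]),"x",np.percentile(A[:,0],[1,99]),np.linalg.lstsq(np.c_[A[:,0],A[:,2],np.ones(len(A))],A[:,1],rcond=None)[0].round(3))
print(env.sense()["t"])
E
```

```text
[ 0.6005 -0.3286  0.2705]
2008 [[-0.0234, -0.0011, -0.0491], [-0.0001, 0.0111, -0.0133], [0.0233, 0.0116, -0.0033]]
front y 0.011283590229841656 yaw,tilt [ 0.003 -0.002  0.011]
1126 front y 0.010406110817837072 x [-0.02338881  0.02311484] [-0.023  0.005  0.011]
11.125
```

```bash
python3 - <<'E'
from h import *
env.movel([.6102,-.1860,.125],rate=.1);env.pause(.2)
f0=np.array(env.sense()["wrist_force"])
for z in (.105,.09,.078,.070,.068,.0665,.0655,.0645,.0635):
    env.movel([.6102,-.1860,z],rate=.05);env.pause(.05)
    s=env.sense();f=np.array(s["wrist_force"])-f0;print(z,f.round(2),np.round(s["ee_pos"],4),s["gripper_width"])
    if abs(f[2])>3 or np.hypot(*f[:2])>6:break
print(s["t"])
E
```

```text
0.105 [ 0.33 -0.08 -0.05] [ 0.6103 -0.1861  0.105 ] 0.02419841341468927
0.09 [0.51 0.33 0.24] [ 0.6102 -0.1861  0.0899] 0.024716365729935637
0.078 [ 0.33  0.99 -0.06] [ 0.6101 -0.1861  0.0778] 0.024734371215471937
0.07 [ 0.33  1.08 -0.03] [ 0.6101 -0.186   0.0698] 0.024716814445976294
0.068 [ 0.83  0.56 -0.54] [ 0.6102 -0.186   0.068 ] 0.02474879515131114
0.0665 [-0.09 -0.36 -0.81] [ 0.6102 -0.186   0.0665] 0.024870963828080742
0.0655 [ 0.94  0.59 -1.76] [ 0.6102 -0.186   0.0655] 0.024946395790916558
0.0645 [-1.02  0.75  4.69] [ 0.6104 -0.1863  0.065 ] 0.02495610360658051
15.025
```

```bash
python3 - <<'E'
from h import *
effector.release();env.pause(.3)
env.movel([.6102,-.186,.17],rate=.12)
env.reach([.608,-.325,.17],down(np.radians(-1.3)))
effector.grasp(20)
p,P=shot("w4")
h=cv2.cvtColor(p,cv2.COLOR_RGB2HSV);z=P[...,2]
near=(abs(P[...,0]-.61)<.05)&(abs(P[...,1]+.187)<.04)
y=near&(h[...,0]>=20)&(h[...,0]<34)&(h[...,1]>90)&(z>.085);print("tab",rect(P,y))
o=(abs(P[...,0]-.608)<.08)&(abs(P[...,1]+.25)<.05)&(h[...,0]<15)&(h[...,1]>150)&(z>.06)&(z<.068);print("post",rect(P,o))
print(env.sense()["t"],env.sense()["gripper_width"])
E
```

```text
tab (array([ 609.6, -190.6]), array([12.2, 25.5]), 89.1, np.float64(0.0965), np.int64(733))
post (array([ 608. , -266.7]), array([14.7, 28.3]), 88.7, np.float64(0.0648), np.int64(581))
19.4417 0.00041672847352502035
```

View pics/w4.png

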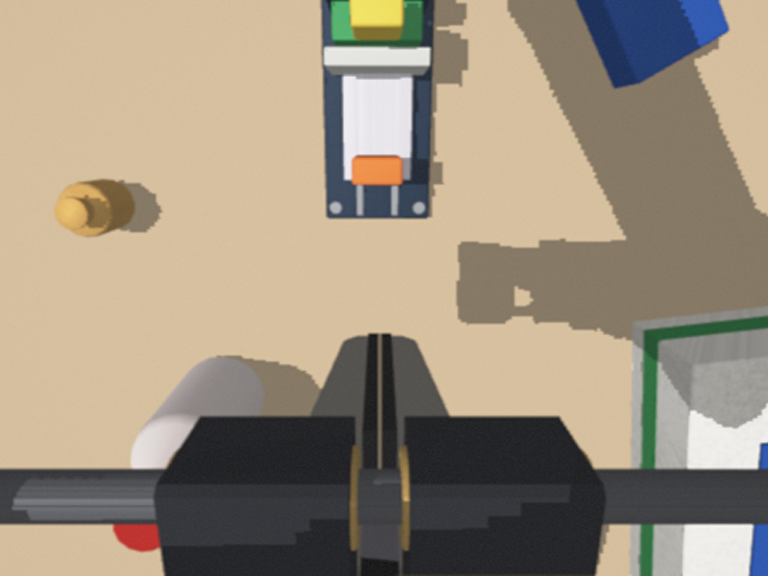

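The spacer stands centred in the gap with its tab at (376,14) and top at 96.5 mm. The post is at (377,170). Next I lower the shut fingers behind the post and push under force watch.

```bash
python3 - <<'E'
from h import *
P=np.load("w4.npz")["P"];w=(P[...,0]>.50)&(P[...,0]<.72)&(P[...,1]<-.27)&(P[...,1]>-.385)&(P[...,2]>.06)&(P[...,2]<.15)
print("obst",w.sum(),P[w].min(0) if w.any() else "",P[w].max(0) if w.any() else "")
th=np.radians(-1.3);u=np.array([-np.sin(th),np.cos(th),0])
b=np.array([.6077,-.315,.032])
env.movel([.6073,-.325,.1],rate=.15)
env.movel(b,rate=.1);env.pause(.3)
f0=np.array(env.sense()["wrist_force"]);d=0;hit=None
while d<.055:
    d+=.001 if hit is None else .0005
    env.movel(b+u*d,rate=.03);env.pause(.03)
    s=env.sense();F=-(np.array(s["wrist_force"])-f0)@u
    if F>2 and hit is None:hit=d
    if hit:print(round(d,4),F.round(1),((np.array(s["ee_pos"])-b)@u).round(4),s["t"])
    if F>12.5 or s["t"]>38:break
env.pause(.4);s=env.sense();print(np.array(s["wrist_force"])-f0,s["ee_pos"],s["t"])
E
```

```text
obst 169 [ 0.59276442 -0.27440816  0.06216548] [ 0.62193299 -0.27007325  0.06634945]
0.031 3.2 0.0301 29.975
0.0315 5.8 0.0306 30.2583
0.032 5.2 0.0317 30.5417
0.0325 5.1 0.0324 30.825
0.033 4.8 0.0328 31.1083
0.0335 5.8 0.0329 31.3917
0.034 6.3 0.0333 31.675
0.0345 5.9 0.0337 31.9583
0.035 5.8 0.0342 32.2417
0.0355 6.7 0.0346 32.525
0.036 6.0 0.035 32.8083
0.0365 7.3 0.0355 33.0917
0.037 6.9 0.0359 33.375
0.0375 6.2 0.0363 33.6583
0.038 8.0 0.0364 33.9417
0.0385 8.9 0.0364 34.225
0.039 9.3 0.0364 34.5083
0.0395 10.1 0.0364 34.7917
0.04 9.7 0.0365 35.075
0.0405 12.7 0.0365 35.3583
[  2.30320575 -11.66906567  -3.44680586] [ 0.60844741 -0.27856848  0.03236573] 35.7583
```

```bash
python3 - <<'E'
from h import *
th=np.radians(-1.3);u=np.array([-np.sin(th),np.cos(th),0]);b=np.array([.6077,-.315,.032])
env.movel(b+u*.0417,rate=.03);env.pause(.5)
s=env.sense();print(s["wrist_force"],s["ee_pos"],s["t"])
p,d=viewer.read_camera("side");i=viewer.camera_info("side");K=np.array(i["intrinsics"]);R=np.array(i["rotation"]);e=np.array(i["eye"])
v,w=np.mgrid[:384,:512];P=np.stack([(w-K[0,2])/K[0,0]*d,-(v-K[1,2])/K[1,1]*d,-d],-1)@R.T+e
h=cv2.cvtColor(p,cv2.COLOR_RGB2HSV);m=(abs(P[...,0]-.61)<.05)&(abs(P[...,1]+.18)<.04)&(h[...,0]>=18)&(h[...,0]<34)&(h[...,1]>90)
print(rect(P,m&(P[...,2]>.093)),m.sum(),np.nanpercentile(P[m],[2,98],axis=0).round(4))
cv2.imwrite("pics/s5.png",cv2.resize(p[120:240,220:380,::-1],(800,600),interpolation=cv2.INTER_CUBIC))
E
```

```text
[  2.14778749 -13.70513107  -5.24232668] [ 0.60845812 -0.27846703  0.03243694] 36.5083
(array([ 606.8, -182.7]), array([25.3, 21.5]), 2.4, np.float64(0.0967), np.int64(43)) 144 [[ 0.5945 -0.1934  0.0629]
 [ 0.6197 -0.1718  0.0977]]
```

View pics/s5.png

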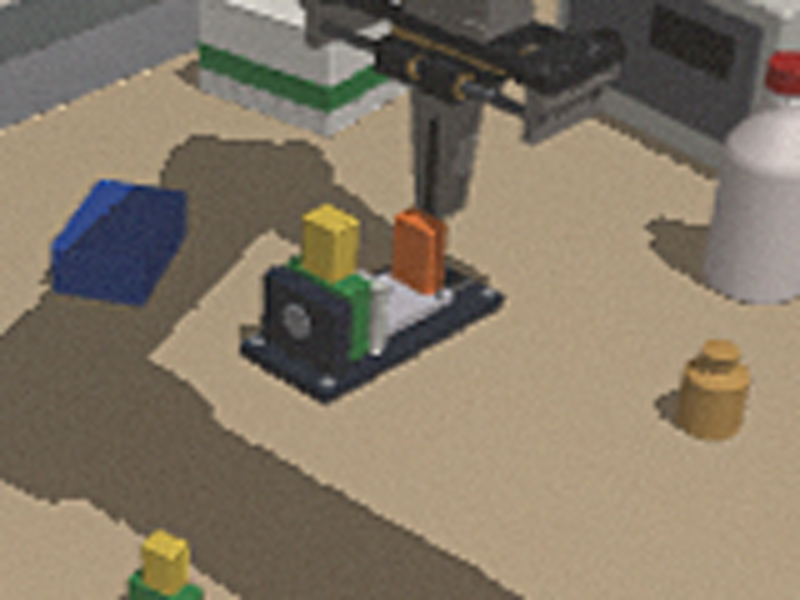

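The crop shows the spacer (green at (350,310), tab (330,243)) upright and flush between cheek and tile. The fingers press the post from behind at (430,200) with about 14 N, and nothing else has moved. I'm handing in.

```bash
python3 -c "
from h import *
print(workorder.finish_job())"
```

```text
the job is handed in; nothing more can be done
None
```

I placed the largest spacer upright in the wide gap and let go of it. I handed the job in with the tile still pressing it against the cheek, at about 14 N on the post; the verdict wasn't shown.

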